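Dock the descaler tray and free the safety cap

TASK

First slide the blue tray, with the descaler bottle and the dosing cup standing on it, along the table into the steel slotted dock until it is fully home against the end stop. Then open the bottle in the dock: press its red safety cap down, twist it anticlockwise (seen from above) while pressed, and lift it off, leaving the bottle standing in the tray. Finish holding the cap in the gripper, upright and still, straight above the bottle with 5 to 10 cm of air between cap and bottle mouth; do not put it down, keep the dosing cup standing on the tray, and leave the other things on the table alone.

Things in the scene. Friction and masses are not known exactly. Their poses are not given: they have to be found in the camera images.
- tray: Loose blue tray flat on the table, 230 mm long (its x), 150 mm wide (y), plate 6 mm thick. Origin: centre of its underside. +x is the end that enters the dock first; the white grip bar is at the -x end. A square pocket (walls 20 mm above the plate), centred at x = +25 mm, y = 0, holds the bottle with 1.5 mm play so it cannot turn. Loaded 0.6 to 0.95 kg, slides with ordinary friction.
- tray_grip (a point): Centre of the tray's white grip bar: tray x = -85 mm, y = 0, 45 mm above the underside; axes as the tray's. The bar runs along the tray's x: 60 mm long, 14 mm thick (along y), 22 mm high (34 to 56 mm above the table), on two posts at its ends. Pinch it from above, fingers on its two long sides.
- dock: Fixed steel slotted dock. Its origin and axes are those the tray's origin and axes have when fully home: the tray enters from the -x side and slides along +x. Rails at x = -65 to 115 mm, 155 mm clear width; their lips (10 to 15 mm high) overhang the tray's long edges by 4 mm a side. End stop face at x = 115 mm; behind it a grey unit, x = 127 to 182 mm, 90 mm high.
- dock_mouth (a point): Middle of the dock's mouth on the table, at dock x = -95 mm, y = 0; axes as the dock's. Here flared guides, 15 mm high, are about 182 mm apart and narrow to the 155 mm of the rails at dock x = -65 mm.
- bottle: Loose white square bottle with green labels in the tray's pocket: 64 x 64 mm, body 100 mm high, shoulder up to 110 mm, neck 28 mm in diameter, the mouth (a grey sprung seal disc) 156 mm above its underside; 0.35 to 0.6 kg. Origin: centre of its underside, 6 mm above the tray's underside; z up, axes as the tray's.
- cap: Loose red round cap, 53 mm diameter, 35 mm high, 30 g. Origin: centre of its lower rim, z up, axes as the bottle's while locked. Locked, the rim is 126 mm and the top 161 mm above the bottle's underside (132 and 167 mm above the table), 16 mm clear of the shoulder. Once free it comes straight up; 30 mm of lift clears the neck.
- cap_top (a point): Centre of the cap's flat top, marked with a white arrow; axes as the cap's. Safety lock: the cap starts to go down at about 7 N, passes the locking teeth after 4 mm (10 N), bottoms at 7.5 mm (13 N). Pressed at least 5 mm it turns anticlockwise seen from above, and can be lifted once turned 50 to 125 degrees (80 is best). It cannot turn clockwise. A spring pushes it back up when let go.
- dose_cup: Small white dosing cup standing loose on the tray near its leading end, 36 mm across, 35 mm high. Origin: centre of its underside, z up.
- bowl: Brown proving bowl, 160 mm across, 85 mm high, bystander. Origin: centre of its underside.
- mug: White mug, 76 mm across, 80 mm high, bystander. Origin: centre of its underside.
- jam_jar: Amber jar with brass lid, 72 mm across, 100 mm high, bystander. Origin: centre of its underside.
- oil_bottle: Green oil bottle with black cap, 66 mm across, 220 mm high, bystander. Origin: centre of its underside.
- tumbler: Clear drinking glass, 72 mm across, 100 mm high, bystander. Origin: centre of its underside.
- spatula: Kitchen spatula with wooden handle lying flat on the table, bystander. Origin: on its underside, near its middle; x along it, handle to -x.
Things that resemble listed ones, but are neither listed nor needed, are in the scene too. Of the things shaped like the cap, the red one is meant. Leave any purple look-alike of the bottle alone.

How it is judged:
On the way, in this order (a step that is already met when the one before it is completed fails the run):
1. the tray is fully home in the dock, the bottle in its pocket and its cap still locked on (x of tray in the frame of dock between -0.009 and 0.006 m and y of tray in the frame of dock between -0.007 and 0.007 m and angle between the x axis of tray and the x axis of dock, either way round below 0.07 rad and height (world z) of tray below 0.006 m and z of bottle in the frame of tray below 0.014 m and horizontal distance between bottle and tray below 0.035 m and angle between bottle's own z axis and vertical below 0.12 rad and z of cap in the frame of bottle between 0.12 and 0.13 m and angle between the x axis of cap and the x axis of bottle, either way round below 0.25 rad), for 0.2 s.
2. the cap is pressed down, still locked (z of cap in the frame of bottle below 0.1225 m and angle between the x axis of cap and the x axis of bottle, either way round below 0.3 rad), for 0.05 s.
3. the cap is turned past its locking teeth while down (angle between the x axis of cap and the x axis of bottle, either way round above 0.5 rad and z of cap in the frame of bottle below 0.1237 m).
At the end, for the whole second after the job is handed in: Tray within 9 mm of fully home in the dock, bottle in its pocket, dosing cup standing on the tray; the fingers hold the cap still and upright (0.2 rad), its rim 40 to 110 mm above the bottle mouth, its centre within 40 mm of the bottle axis, touching neither bottle nor tray (x of tray in the frame of dock between -0.009 and 0.006 m and y of tray in the frame of dock between -0.007 and 0.007 m and angle between the x axis of tray and the x axis of dock, either way round below 0.07 rad and height (world z) of tray below 0.006 m and z of bottle in the frame of tray below 0.014 m and horizontal distance between bottle and tray below 0.035 m and angle between bottle's own z axis and vertical below 0.12 rad and z of cap in the frame of bottle between 0.196 and 0.266 m and horizontal distance between cap and bottle below 0.04 m and angle between each of cap, dose_cup's own z axis and vertical below 0.2 rad and contact force between cap and the fingers above 1 N and contact force between cap and bottle below 0.05 N and contact force between cap and tray below 0.05 N and linear speed of each of cap, bottle below 0.03 m/s and z of dose_cup in the frame of tray between 0.002 and 0.02 m); the arm keeps its last pose, push and grip.
It fails at once if the bottle is lifted out of or tipped in the tray (z of bottle in the frame of tray above 0.022 m or angle between bottle's own z axis and vertical above 0.3 rad).
It fails at once if the dosing cup is knocked over (angle between dose_cup's own z axis and vertical above 0.6 rad).
It fails at once if a bystander is disturbed (distance of any of bowl, mug, jam_jar, oil_bottle, tumbler, spatula from where it was at the start of the episode above 0.03 m).
It also fails if it takes over 61 s, if anything falls off the work surface, if the arm or the gripper's body presses on something with over 40 N, if the wrist force passes 120 N, or if a joint passes its speed limit or range.

ROBOT

A 6-joint arm with a two-finger parallel gripper is mounted at the origin on the work surface. World frame = base frame: x ahead of the robot, y to its left, z up, the work surface at z = 0. Lengths are in m, angles in rad, forces in N, time in s.
With the tool pointing down it reaches from about 0.275 to 0.725 m from the base axis. Payload 15.9 kg.
Tool frame: the origin (TCP) lies where the fingers leave the gripper's body, on its centre line; the fingertips stand 73 mm ahead of it and the grasp point (between the pads) lies 54 mm ahead of it; y points along the fingers, z is the direction in which the jaws open and shut, and the axes are right-handed (so a half turn about y gives the same grasp; the last joint's range is limited). The gripper opens to 85 mm and grips with 20 to 120 N. Pads are 22 mm wide; open, the fingers measure 114 mm over their backs; the gripper's body (76 mm by 85 mm) begins 54 mm behind the grasp point. The pads swing forward as they close: fully open they stand 13 mm farther back than shut.
Start: joints at [1.203, 0.213, -0.034, 1.323, 0, 1.571], TCP at [0.18, 0.467, 0.304] pointing down, gripper open.
Joint ranges: [-2.98, 2.98], [-0.74, 1.72], [-1.14, 1.35], [-2.1, 2.04], [-1.57, 1.44], [-3.14, 3.14]. Speed limits (rad/s): [1.89, 1.89, 2.39, 2.57, 3.14, 3.14].

INTERFACE

Orientations are given as a 3x3 rotation matrix whose columns are the frame's x, y, z axes.
In Python, from bench import robot, imaging, job, spotter gives the robot as it stands. The module is installed in compiled form; this text tells all that it offers.
- The arm moves only by the tool servo_tool, never from a script. Its argument "steps" is text: rows parted by semicolons, each of 7 numbers parted by spaces: the turn, a rotation vector about the tool's x, y, z in rad, then the shift along the tool's x, y, z in m, then the opening, from 0 (shut) to 1 (fully open). A call has 1 to 10 rows; each row shifts and turns the commanded pose from where the row before left it, along the tool's axes as they then stand; what a row does not reach is not made up. A row lasts 1/10 s, in which the tool goes at most 50 mm and 8.59 degrees, less where a joint would pass 70% of its speed; a pose out of reach is approached as far as the arm can. A call with a gripper value outside its range is refused whole. The fingers move at their own pace and stop on an object; "grip_force" is the grip in N (left out, the last holds). Time passes only in rows, so rows that do not move let the fingers close. It gives the time, the measured TCP pose, the force and the opening at its end, in the units of the state.
- robot.observe(): the state, without advancing time (a new reading comes with each control period).
- imaging.capture(name): name is "scene" or "top"; returns a dict with "color" (400x640x3 uint8, blue, green, red), "fx", "fy", "cx", "cy" (pixels), "extrinsics" (4x4, takes a point from world to camera coordinates). Camera axes: x right, y down, z forward; pixel columns grow to the right and rows downward; lengths in m; the calibration is good to about 2 mm. A picture is of the moment at which its call begins. There is no depth.
- job.hand_in(): hands the job in, once; it reports no verdict.
Trained networks look in the newest picture that a camera, given by its name, has taken for a name from the list of things; names that differ only in an ending like _2 or _b are one class to them, and where a whole thing is asked for, a point or a joint stands for the part that bears it (a point fixed in the world has none). Each returns a list of dicts, best first, with "p" (0 to 1); they miss things now and then, are a little off and sometimes report something else, mostly with a low value. They report only what shows in the picture. A call takes as long as a camera call. They do not tell look-alikes from the thing itself.
- spotter.cut_out(camera, name): "region" (400x640 bool, what is visible of it).
- spotter.landmark_of(camera, name): "position" ([x, y, z] in m, in world coordinates, good to about 4 mm: a listed point, or the origin of a listed thing).
The state is a dict: "clock": time; "qpos": joint angles; "joint_velocities": joint speeds; "joint_torque": joint torques, N m; "tool_pos": TCP position; "ee_rot": TCP orientation; "ft_force": force on the tool from outside, world axes, zero at the start; "wrist_torque": the same for the moment, N m; "finger_gap": finger opening in m.
Only numpy, scipy, OpenCV 4.12 (cv2) and the standard library are available. Lean on these libraries where they do the work, as an engineer would, in place of code of your own. Each camera call takes 0.05 s, during which the arm holds its last target.

## Working session

There is one attempt and no reset: what is moved stays moved. The work goes in short steps, Python scripts to look and compute and a tool call to move; the robot and the scene stay as the last step left them, time stands still between calls to the robot, and variables do not carry over. Pictures are saved under pics/ and viewed, and the job is handed in when it is done.

Besides the shell and the picture viewer there is one more tool, called after "Call:" as name(argument=value, ...), one argument or row to a line, values as JSON. servo_tool: Moves the arm, as the interface text tells. Its arguments: {"type":"object","properties":{"steps":{"type":"string"},"grip_force":{"type":"number"}},"required":["steps"]}

```bash
mkdir -p pics; cat > h.py <<'E'
import numpy as np, cv2
from bench import robot, imaging, job, spotter
def px(c,P):
    P=np.atleast_2d(P); q=(c['extrinsics']@np.c_[P,np.ones(len(P))].T).T
    return np.c_[c['fx']*q[:,0]/q[:,2]+c['cx'],c['fy']*q[:,1]/q[:,2]+c['cy']]
def ray(c,u,v,z):
    E=c['extrinsics'];R=E[:3,:3];o=-R.T@E[:3,3]
    d=R.T@np.array([(u-c['cx'])/c['fx'],(v-c['cy'])/c['fy'],1]);return o+d*(z-o[2])/d[2]
E
python3 - <<'E'
from h import *
s=robot.observe(); print(s['clock'],s['tool_pos'],np.round(s['ee_rot'],3).tolist(),s['ft_force'],s['finger_gap'])
for n in ['scene','top']:
    c=imaging.capture(n); cv2.imwrite(f'pics/{n}0.png',c['color'])
    E=c['extrinsics']; print(n,np.round(-E[:3,:3].T@E[:3,3],3))
    for t in ['tray','tray_grip','dock','dock_mouth','bottle','cap','cap_top','dose_cup','bowl','mug','jam_jar','oil_bottle','tumbler','spatula']:
        print(t,[(round(r['p'],2),np.round(r['position'],3).tolist(),np.round(px(c,r['position'])[0]).tolist()) for r in spotter.landmark_of(n,t)])
print(robot.observe()['clock'])
E
```

```text
0.0 [0.1796845  0.46631334 0.30341096] [[0.933, -0.0, 0.36], [-0.36, -0.001, 0.933], [-0.0, -1.0, -0.001]] [ 1.15572376 -0.44439906 -0.08127954] 0.08552601094609304
scene [ 0.948 -0.736  1.02 ]
tray [(0.72, [0.501, 0.171, -0.0], [334.0, 190.0])]
tray_grip [(0.64, [0.482, 0.251, 0.045], [340.0, 164.0])]
dock [(0.44, [0.506, 0.145, 0.17], [333.0, 156.0])]
dock_mouth []
bottle [(0.7, [0.509, 0.146, 0.004], [332.0, 194.0]), (0.6, [0.341, -0.059, -0.001], [254.0, 217.0])]
cap [(0.79, [0.311, 0.2, -0.003], [290.0, 167.0]), (0.72, [0.504, 0.147, 0.136], [332.0, 164.0])]
cap_top [(0.75, [0.507, 0.145, 0.166], [333.0, 157.0]), (0.63, [0.313, 0.2, 0.032], [290.0, 159.0])]
dose_cup [(0.53, [0.522, 0.087, 0.002], [328.0, 208.0])]
bowl [(0.63, [0.768, 0.014, -0.002], [389.0, 256.0]), (0.44, [0.508, 0.142, 0.007], [332.0, 195.0])]
mug [(0.75, [0.739, 0.27, 0.0], [411.0, 197.0])]
jam_jar [(0.58, [0.746, -0.223, 0.002], [346.0, 316.0])]
oil_bottle [(0.96, [0.598, -0.499, -0.001], [236.0, 383.0])]
tumbler [(0.85, [0.433, -0.438, -0.001], [198.0, 329.0])]
spatula [(0.63, [0.474, 0.532, 0.0], [372.0, 1
[... 487 characters left out ...]
, [269.0, 274.0])]
cap_top [(0.68, [0.507, 0.147, 0.169], [280.0, 218.0]), (0.56, [0.31, 0.197, 0.034], [268.0, 277.0])]
dose_cup [(0.59, [0.524, 0.085, 0.006], [303.0, 216.0])]
bowl [(0.92, [0.768, 0.02, -0.001], [323.0, 149.0]), (0.36, [0.476, 0.534, 0.001], [178.0, 226.0]), (0.17, [0.48, 0.251, 0.046], [254.0, 227.0])]
mug [(0.63, [0.74, 0.267, 0.002], [255.0, 155.0])]
jam_jar [(0.92, [0.748, -0.224, 0.001], [390.0, 156.0])]
oil_bottle [(0.64, [0.597, -0.494, 0.002], [465.0, 199.0]), (0.49, [0.743, 0.266, 0.0], [255.0, 155.0])]
tumbler [(0.96, [0.435, -0.437, -0.0], [449.0, 244.0]), (0.36, [0.768, 0.021, -0.002], [322.0, 150.0])]
spatula [(0.87, [0.476, 0.535, 0.002], [177.0, 226.0])]
1.5
```

View pics/scene0.png

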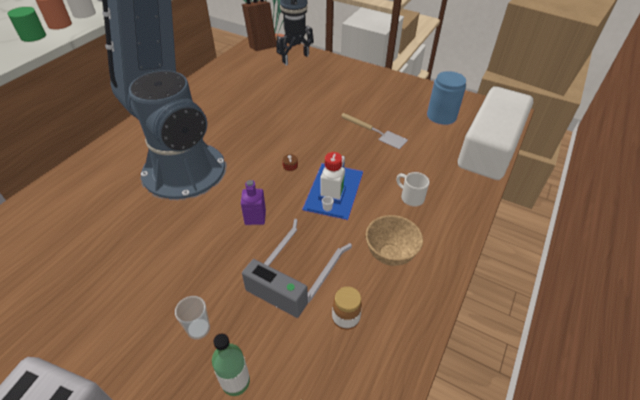

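```bash
python3 - <<'E'
import cv2
a=cv2.imread('pics/top0.png')
cv2.imwrite('pics/top0c.png',cv2.resize(a[150:330,220:420],None,fx=4,fy=4,interpolation=cv2.INTER_CUBIC)[:600,:800])
b=cv2.imread('pics/scene0.png')
cv2.imwrite('pics/scene0c.png',cv2.resize(b[130:300,220:420],None,fx=3.5,fy=3.5,interpolation=cv2.INTER_CUBIC)[:600,:800])
E
```

```text
(no output)
```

View pics/top0c.png

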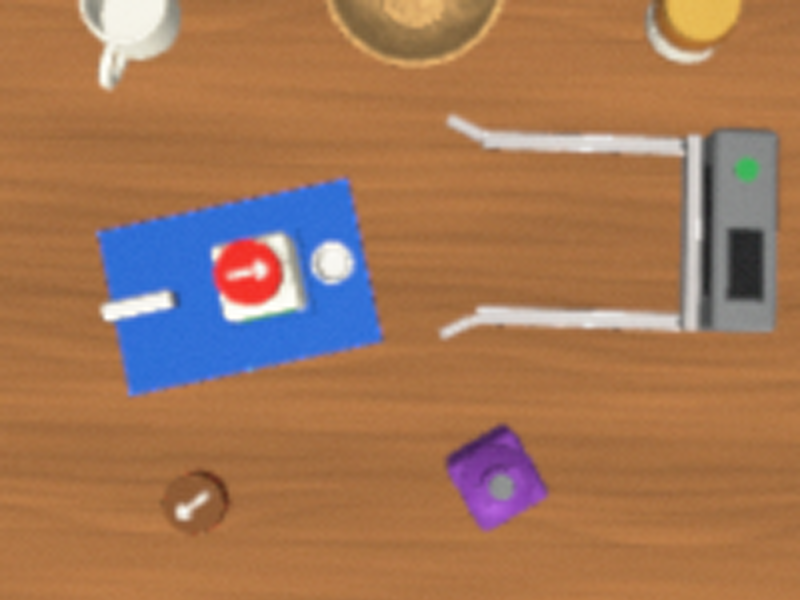

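View pics/scene0c.png

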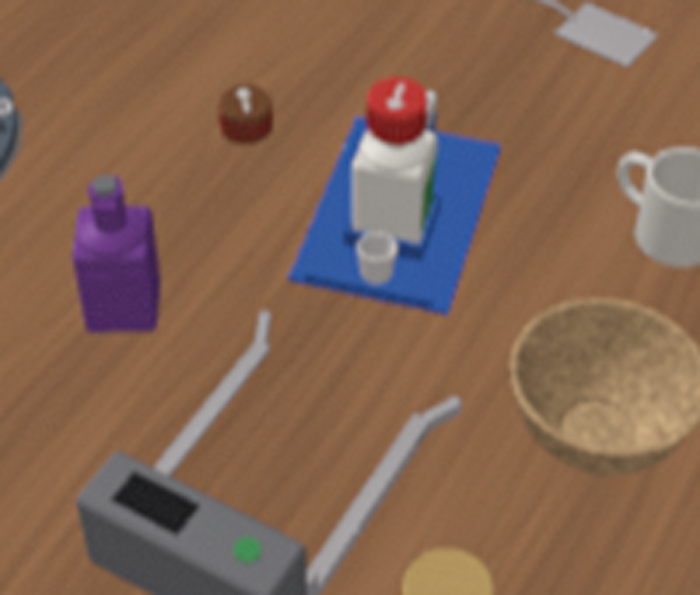

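```bash
python3 - <<'E'
from h import *
c=imaging.capture('top'); im=c['color'].astype(float)
# tray
hsv=cv2.cvtColor(c['color'],cv2.COLOR_BGR2HSV)
m=((hsv[...,0]>100)&(hsv[...,0]<125)&(hsv[...,1]>150)).astype(np.uint8)
m[:,:235]=0;m[:,320:]=0;m[255:]=0
cn=max(cv2.findContours(m,cv2.RETR_EXTERNAL,cv2.CHAIN_APPROX_NONE)[0],key=cv2.contourArea)
r=cv2.minAreaRect(cn); b=cv2.boxPoints(r); print('tray',r)
W=np.array([ray(c,u,v,.006)[:2] for u,v in b]); print(W.round(4).tolist(),W.mean(0))
for i in range(4): d=W[(i+1)%4]-W[i]; print(np.linalg.norm(d).round(4),np.degrees(np.arctan2(d[1],d[0])).round(2))
# dock: saturation profiles
sat=im.max(2)-im.min(2)
for u in range(345,390,6):
    print(u,'U',sat[180:194,u].astype(int).tolist(),'L',sat[222:238,u].astype(int).tolist())
for v in range(190,228,6): print(v,sat[v,384:418].astype(int).tolist(), im[v,384:418].mean(1).astype(int).tolist())
E
```

```text
tray ((279.3194885253906, 221.169677734375), (40.8289794921875, 63.51646423339844), 77.73522186279297)
[[0.5467, 0.2971], [0.6003, 0.0757], [0.4583, 0.041], [0.4054, 0.2604]] [0.50266611 0.16855638]
0.2278 -76.38
0.1462 -166.28
0.2256 103.56
0.146 14.59
345 U [107, 98, 70, 29, 11, 10, 17, 70, 101, 108, 107, 103, 103, 107] L [96, 95, 95, 90, 54, 12, 7, 8, 14, 65, 98, 98, 98, 100, 103, 105]
351 U [107, 102, 83, 40, 11, 10, 17, 54, 96, 106, 106, 103, 101, 107] L [97, 97, 92, 92, 65, 25, 10, 11, 18, 64, 97, 97, 98, 100, 102, 104]
357 U [104, 102, 92, 48, 10, 8, 13, 38, 87, 104, 103, 100, 102, 104] L [99, 99, 94, 91, 74, 36, 12, 9, 13, 44, 92, 101, 97, 98, 102, 105]
363 U [105, 102, 90, 40, 10, 7, 9, 19, 79, 99, 101, 104, 102, 105] L [100, 101, 98, 92, 81, 37, 10, 8, 13, 37, 86, 101, 101, 99, 96, 99]
369 U [106, 103, 94, 56, 8, 7, 8, 20, 75, 97, 102, 101, 101, 103] L [99, 99, 100, 96, 84, 43, 7, 5, 8, 17, 76, 99, 100, 104, 102, 95]
375 U [104, 103, 96, 69, 28, 11, 9, 17, 66, 96, 102, 101, 101, 102] L [102, 99, 100, 97, 91, 53, 11, 7, 7, 15, 67, 94, 94, 102, 103, 100]
381 U [102, 103, 98, 
[... 1566 characters left out ...]
, 115, 117, 140, 196, 203, 171, 97, 39, 55, 108, 133, 139, 119, 71, 46, 45, 39, 39, 41, 40, 45, 70, 123, 135, 129, 122, 114, 116, 114]
220 [99, 98, 98, 98, 96, 76, 22, 6, 7, 8, 7, 3, 4, 3, 1, 1, 3, 2, 2, 5, 2, 3, 1, 1, 3, 2, 1, 3, 3, 6, 72, 99, 101, 102] [110, 109, 110, 108, 111, 109, 116, 152, 195, 203, 173, 101, 44, 64, 111, 133, 138, 122, 74, 47, 42, 41, 40, 41, 45, 44, 68, 121, 136, 127, 117, 114, 115, 114]
226 [98, 97, 95, 95, 93, 74, 22, 7, 9, 7, 4, 3, 1, 2, 2, 4, 2, 1, 2, 2, 1, 1, 3, 2, 1, 1, 3, 1, 1, 8, 65, 92, 97, 91] [111, 110, 113, 110, 110, 109, 118, 162, 198, 198, 152, 98, 75, 82, 115, 139, 144, 141, 139, 140, 139, 138, 137, 137, 136, 137, 134, 134, 135, 124, 112, 108, 107, 105]
```

```bash
python3 - <<'E'
from h import *
c=imaging.capture('top'); im=c['color'].astype(float); sat=im.max(2)-im.min(2)
def cross(a,th=55):  # first crossing
    for i in range(len(a)-1):
        if (a[i]-th)*(a[i+1]-th)<=0 and a[i]!=a[i+1]: return i+(a[i]-th)/(a[i]-a[i+1])
U=[];L=[];UO=[];LO=[];S=[]
for u in range(343,388):
    U.append(ray(c,u,193-cross(sat[193:182:-1,u]),.010)[:2]); L.append(ray(c,u,221+cross(sat[221:232,u]),.010)[:2])
    UO.append(ray(c,u,178+cross(sat[178:188,u]),.015)[:2]); LO.append(ray(c,u,238-cross(sat[238:226:-1,u]),.0)[:2])
for v in range(193,223): S.append(ray(c,384+cross(sat[v,384:400]),v,.02)[:2])
for n,A in zip(['U','L','UO','LO'],[U,L,UO,LO]):
    A=np.array(A);p=np.polyfit(A[:,1],A[:,0],1);r=A[:,0]-np.polyval(p,A[:,1]);print(n,p,np.degrees(np.arctan(p[0])),r.std(), np.polyval(p,[0,-.1]))
S=np.array(S);p=np.polyfit(S[:,0],S[:,1],1);print('S',p,np.degrees(np.arctan(p[0])),np.polyval(p,.587))
# stop height unknown: edge at various z
for z in (.006,.015,.03,.05): print(z,ray(c,390.5,207,z))
print(robot.observe()['clock'])
for P in ([.343,-.059,.0],): print(px(c,P))
# gray unit right edge/green
cv2.imwrite('pics/dock.png',cv2.resize(c['color'][175:245,325:425],None,fx=8,fy=8,interpolation=cv2.INTER_CUBIC)[:600])
E
```

```text
U [0.01223271 0.63127877] 0.700847624732112 0.0003348181657142004 [0.63127877 0.63005549]
L [0.01335208 0.4913454 ] 0.7649725140322986 0.00041292145916739504 [0.4913454  0.49001019]
UO [0.01005206 0.64673808] 0.5759214849422916 0.0003589475455086193 [0.64673808 0.64573287]
LO [0.01146363 0.47464514] 0.6567891043171609 0.00043920044504486576 [0.47464514 0.47349877]
S [-0.0116001  -0.21553474] -0.6646071719298092 -0.2223440021207254
0.006 [ 0.56205752 -0.22746545  0.006     ]
0.015 [ 0.56136324 -0.22590465  0.015     ]
0.03 [ 0.5602061  -0.22330333  0.03      ]
0.05 [ 0.55866325 -0.21983489  0.05      ]
1.6
[[342.14681507 267.70078337]]
```

View pics/dock.png

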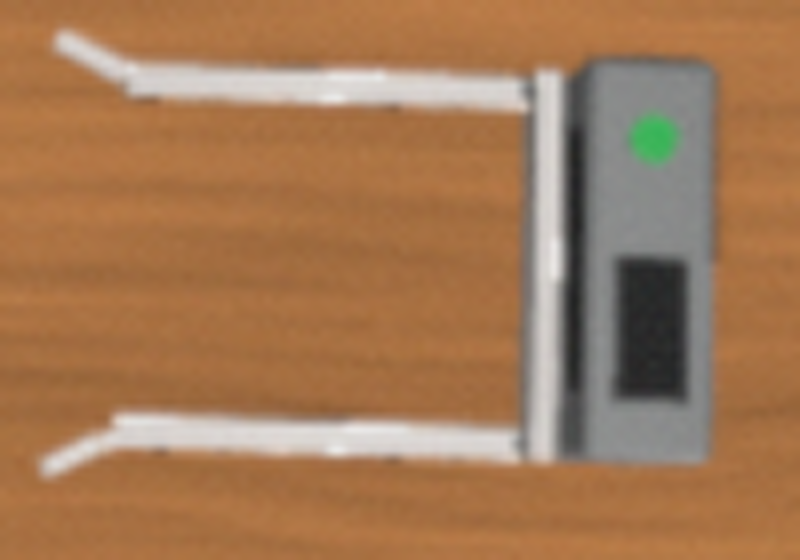

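Tray: centre ≈(0.503,0.169), heading −76.4°. Dock: heading ≈−90.7°, centre ≈(0.560,−0.1135). The red cap at top (280,218) sits on the white bottle in the blue tray. The brown cap at (268,277) and the purple bottle at (341,267) are look-alikes, so I leave them alone. First I rotate the tool to the grip bar's heading.

Call:
servo_tool(
  steps="0 0.138 0 0 0 0 1;0 0.138 0 0 0 0 1;0 0.138 0 0 0 0 1;0 0.138 0 0 0 0 1;0 0.138 0 0 0 0 1;0 0.138 0 0 0 0 1;0 0.137 0 0 0 0 1;0 0 0 0 0 0 1",
  grip_force=60,
)

```text
clock: 2.4
tool_pos: [0.1798, 0.4665, 0.3039]
ee_rot: [[0.233, 0.0, 0.972], [-0.972, -0.0, 0.233], [0.0, -1.0, 0.0]]
ft_force: [-0.2, 0.2, 0.5]
finger_gap: 0.0856
```

```bash
cat >> h.py <<'E'
def to(p,yaw=None):
    s=robot.observe();R=s['ee_rot'];p=np.array(p)
    print('t',s['clock'],'pos',s['tool_pos'].round(4),'F',np.round(s['ft_force'],1),'gap',round(s['finger_gap'],4),'q',np.round(s['qpos'],2))
    y=np.degrees(np.arctan2(R[1,0],R[0,0])); print('toolx yaw',y.round(2))
    print('shift tool',(R.T@(p-s['tool_pos'])).round(4))
    if yaw is not None: print('turn about y',-np.radians(yaw-y).round(4))
E
python3 -c "
from h import *
to([.4826,.2512,.10],-76.4)"
```

```text
t 2.4 pos [0.1798 0.4665 0.3039] F [-0.2  0.2  0.5] gap 0.0856 q [ 1.2   0.21 -0.03  1.32 -0.    2.54]
toolx yaw -76.51
shift tool [0.28   0.2039 0.2442]
turn about y -0.0019
```

Call:
servo_tool(
  steps="0 0 0 0.0311 0 0.0271 1;0 0 0 0.0311 0 0.0271 1;0 0 0 0.0311 0 0.0271 1;0 0 0 0.0311 0 0.0271 1;0 0 0 0.0311 0 0.0271 1;0 0 0 0.0311 0 0.0271 1;0 0 0 0.0311 0 0.0271 1;0 0 0 0.0311 0 0.0271 1;0 0 0 0.0312 0 0.0274 1;0 0 0 0 0 0 1",
)

```text
clock: 3.4
tool_pos: [0.4861, 0.2493, 0.3033]
ee_rot: [[0.236, 0.0, 0.972], [-0.972, -0.001, 0.236], [0.001, -1.0, 0.0]]
ft_force: [-0.4, 0.4, -0.3]
finger_gap: 0.0854
```

```bash
python3 -c "
from h import *
to([.4826,.2512,.10],-76.4)
for n in ['top','scene']:
  c=imaging.capture(n)
  print(spotter.landmark_of(n,'tray_grip'))
cv2.imwrite('pics/s1.png',cv2.resize(c['color'][80:240,240:440],None,fx=3.5,fy=3.5))
"
```

```text
t 3.4 pos [0.4861 0.2493 0.3033] F [-0.4  0.4 -0.3] gap 0.0854 q [ 0.47  0.31  0.09  1.35 -0.    1.81]
toolx yaw -76.32
shift tool [-0.0028  0.2033 -0.003 ]
turn about y 0.0014
[{'position': [0.4787, 0.2484, 0.0468], 'p': 0.67}]
[{'position': [0.4808, 0.2525, 0.0422], 'p': 0.68}, {'position': [0.744, -0.2271, 0.0021], 'p': 0.26}]
```

View pics/s1.png

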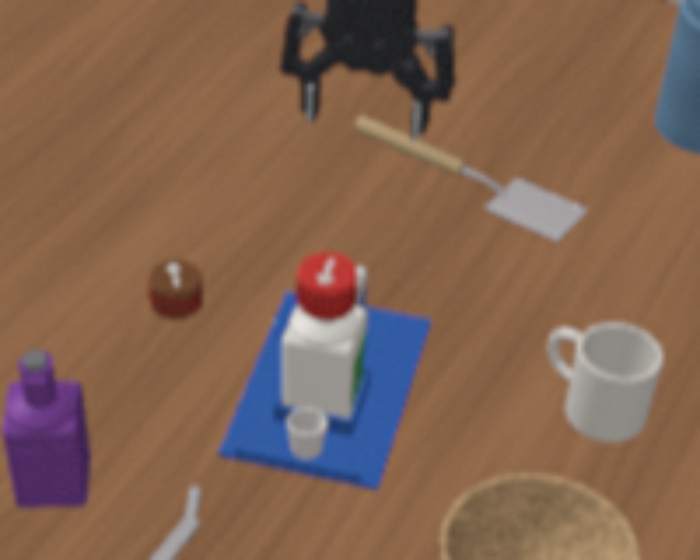

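Call:
servo_tool(
  steps="0 0 0 -0.003 0.03 -0.003 1;0 0 0 0 0.03 0 1;0 0 0 0 0.03 0 1;0 0 0 0 0.03 0 1;0 0 0 0 0.03 0 1;0 0 0 0 0.03 0 1;0 0 0 0 0.0235 0 1;0 0 0 0 0 0 1;0 0 0 0 0 0 1",
)

```text
clock: 4.5
tool_pos: [0.479, 0.2549, 0.1012]
ee_rot: [[0.238, -0.0, 0.971], [-0.971, 0.0, 0.238], [-0.0, -1.0, -0.0]]
ft_force: [1.0, 0.4, -0.5]
finger_gap: 0.0854
```

Call:
servo_tool(
  steps="0 0 0 0 0 0 0;0 0 0 0 0 0 0;0 0 0 0 0 0 0;0 0 0 0 0 0 0;0 0 0 0 0 0 0;0 0 0 0 0 0 0;0 0 0 0 0 0 0",
)

```text
clock: 5.2
tool_pos: [0.4797, 0.2543, 0.1009]
ee_rot: [[0.236, 0.001, 0.972], [-0.972, 0.0, 0.236], [-0.0, -1.0, 0.001]]
ft_force: [-0.4, -0.4, 6.4]
finger_gap: 0.0128
```

```bash
python3 -c "
from h import *
to([.561,.065,.101],-90.7)
c=imaging.capture('top')
cv2.imwrite('pics/t2.png',cv2.resize(c['color'][150:330,220:420],None,fx=4,fy=4)[:500])
to([.561,.065,.101],-90.7)
"
```

```text
t 5.2 pos [0.4797 0.2543 0.1009] F [-0.4 -0.4  6.4] gap 0.0128 q [ 0.49  0.42 -0.28  0.87 -0.    1.82]
toolx yaw -76.36
shift tool [ 2.031e-01 -2.000e-04  3.440e-02]
turn about y 0.2502
t 5.25 pos [0.4797 0.2543 0.1008] F [-1.3  0.3  6.4] gap 0.0131 q [ 0.49  0.42 -0.28  0.87 -0.    1.82]
toolx yaw -76.36
shift tool [ 2.031e-01 -2.000e-04  3.440e-02]
turn about y 0.2502
```

View pics/t2.png

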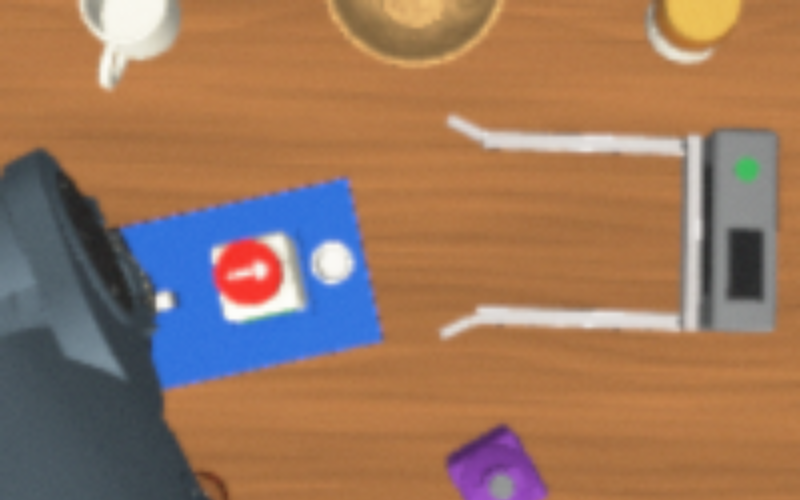

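Call:
servo_tool(
  steps="0 0.008 0 0.0021 0 0.0025 0;0 0.0168 0 0.0042 0 0.005 0;0 0.0168 0 0.0042 0 0.005 0;0 0.0168 0 0.0042 0 0.005 0;0 0.0168 0 0.0042 0 0.005 0;0 0.0168 0 0.0042 0 0.005 0;0 0.0168 0 0.0042 0 0.005 0;0 0.0168 0 0.0042 0 0.005 0",
)

```text
clock: 6.05
tool_pos: [0.5217, 0.2309, 0.1008]
ee_rot: [[0.112, -0.001, 0.994], [-0.994, 0.002, 0.112], [-0.002, -1.0, -0.001]]
ft_force: [-9.2, 8.1, 8.7]
finger_gap: 0.013
```

Call:
servo_tool(
  steps="0 0.0168 0 0.0036 0 0.0054 0;0 0.0168 0 0.0036 0 0.0054 0;0 0.0168 0 0.0036 0 0.0054 0;0 0.0168 0 0.0036 0 0.0054 0;0 0.0168 0 0.0036 0 0.0054 0;0 0.0168 0 0.0036 0 0.0054 0;0 0.0168 0 0.0036 0 0.0054 0;0 0.008 0 0.0018 0 0.0027 0;0 0 0 0 0 0 0",
)

```text
clock: 6.95
tool_pos: [0.564, 0.206, 0.1008]
ee_rot: [[-0.014, -0.0, 1.0], [-1.0, 0.002, -0.014], [-0.002, -1.0, -0.0]]
ft_force: [-4.5, 6.2, 7.4]
finger_gap: 0.0132
```

```bash
cat > tr.py <<'E'
from h import *
def tray(c,name):
    hsv=cv2.cvtColor(c['color'],cv2.COLOR_BGR2HSV)
    m=((hsv[...,0]>100)&(hsv[...,0]<125)&(hsv[...,1]>150)).astype(np.uint8); m[:,:235]=0;m[:,420:]=0;m[258:]=0;m[:150]=0
    ys,xs=np.nonzero(m); print('mask',xs.min(),xs.max(),ys.min(),ys.max())
    # long edges: top/bottom boundary per column
    A=[];B=[]
    for u in range(xs.min()+2,xs.max()-1):
        r=np.nonzero(m[:,u])[0]
        if len(r)<3: continue
        A.append(ray(c,u,r.min()-.5,.006)[:2]);B.append(ray(c,u,r.max()+.5,.006)[:2])
    for n,E in (('hi-x',A),('lo-x',B)):
        E=np.array(E)[-20:]; p=np.polyfit(E[:,1],E[:,0],1); print(n,'dx/dy',p[0].round(4),'deg',np.degrees(np.arctan(p[0])).round(2),'x at mid',np.polyval(p,E[:,1].mean()).round(4),E[:,1].mean().round(4),'std',(E[:,0]-np.polyval(p,E[:,1])).std().round(5))
    # leading edge
    L=[]
    for v in range(ys.min()+3,ys.max()-3):
        r=np.nonzero(m[v])[0]
        if len(r): L.append(ray(c,r.max()+.5,v,.006)[:2])
    L=np.array(L); p=np.polyfit(L[:,0],L[:,1],1); print('lead deg',np.degrees(np.arctan(p[0])).round(2),'y',np.median(L[:,1]).round(4))
    cv2.imwrite('pics/'+name,cv2.resize(c['color'][150:300,220:420],None,fx=4,fy=4))
E
python3 -c "
from tr import *
to([.561,-.0285,.101],-90.7)
tray(imaging.capture('top'),'t3.png')
"
```

```text
t 6.95 pos [0.564  0.206  0.1008] F [-4.5  6.2  7.4] gap 0.0132 q [ 0.35  0.53 -0.11  0.94  0.    1.93]
toolx yaw -90.78
shift tool [ 2.345e-01 -6.000e-04  2.000e-04]
turn about y -0.0014
mask 271 326 184 226
hi-x dx/dy 0.0536 deg 3.07 x at mid 0.6353 0.0461 std 0.0009
lo-x dx/dy -0.0104 deg -0.6 x at mid 0.4896 0.0425 std 0.00073
lead deg -1.7 y 0.0048
```

View pics/t3.png

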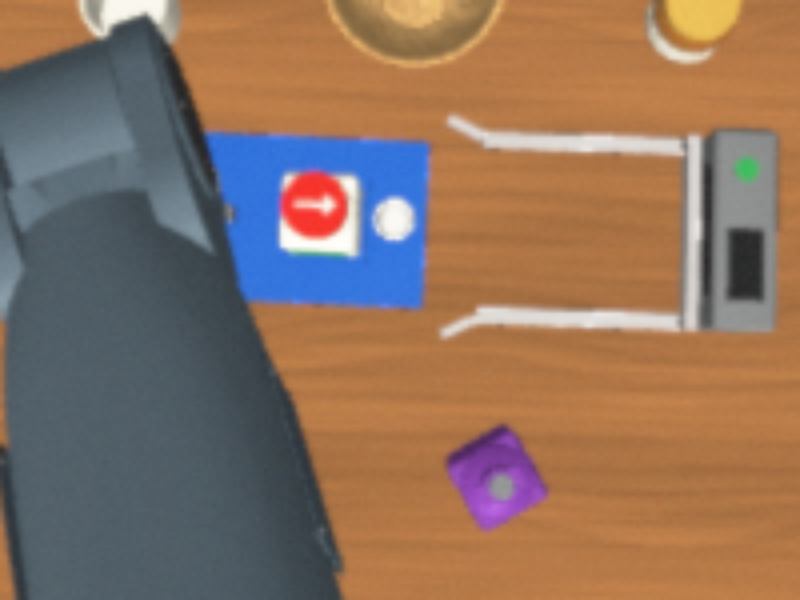

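The tray is aligned with the dock: its centre is x 0.5625 against the dock line at 0.5619. Now I slide it straight in.

Call:
servo_tool(
  steps="0 0 0 0.006 0 0 0;0 0 0 0.012 0 0 0;0 0 0 0.012 0 0 0;0 0 0 0.012 0 0 0;0 0 0 0.012 0 0 0;0 0 0 0.012 0 0 0;0 0 0 0.012 0 0 0;0 0 0 0.006 0 0 0;0 0 0 0.003 0 0 0",
)

```text
clock: 7.9
tool_pos: [0.5631, 0.1189, 0.1009]
ee_rot: [[-0.013, 0.0, 1.0], [-1.0, 0.002, -0.013], [-0.002, -1.0, 0.0]]
ft_force: [-1.6, 10.0, 3.5]
finger_gap: 0.0134
```

```bash
python3 -c "
from tr import *
to([.561,-.0285,.101],-90.7)
tray(imaging.capture('top'),'t4.png')
"
```

```text
t 7.9 pos [0.5631 0.1189 0.1009] F [-1.6 10.   3.5] gap 0.0134 q [ 0.21  0.48 -0.18  0.9   0.    1.79]
toolx yaw -90.76
shift tool [ 1.474e-01 -5.000e-04 -1.000e-04]
turn about y -0.001
mask 307 350 185 226
hi-x dx/dy 0.1254 deg 7.15 x at mid 0.6323 -0.0403 std 0.00167
lo-x dx/dy -0.0344 deg -1.97 x at mid 0.4912 -0.043 std 0.00125
lead deg -1.35 y -0.0817
```

View pics/t4.png

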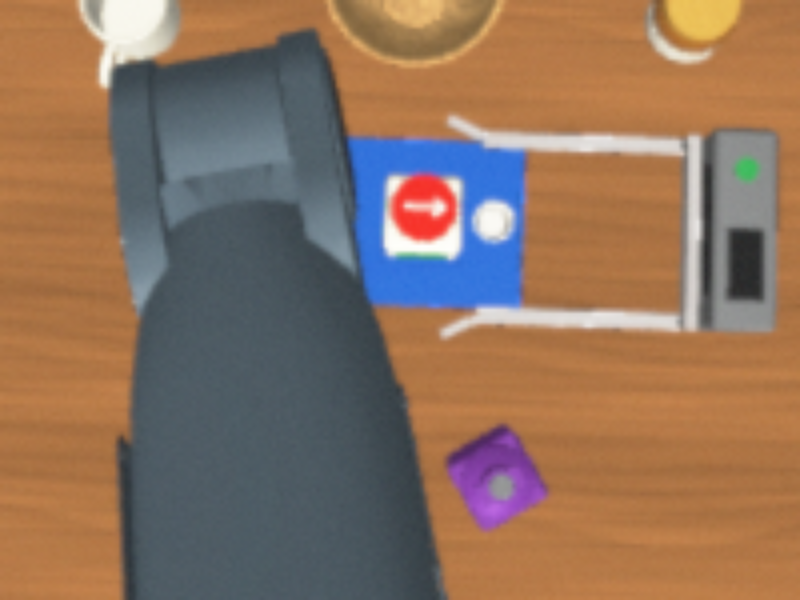

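The tray's leading edge (crop (525,150)–(522,305)) is inside the rails with no side force. I continue.

Call:
servo_tool(
  steps="0 0 0 0.006 0 0 0;0 0 0 0.012 0 0 0;0 0 0 0.012 0 0 0;0 0 0 0.012 0 0 0;0 0 0 0.012 0 0 0;0 0 0 0.012 0 0 0;0 0 0 0.012 0 0 0;0 0 0 0.012 0 0 0;0 0 0 0.012 0 0 0;0 0 0 0.006 0 0 0",
)

```text
clock: 8.95
tool_pos: [0.5614, 0.0111, 0.1009]
ee_rot: [[-0.013, 0.0, 1.0], [-1.0, 0.003, -0.013], [-0.003, -1.0, 0.0]]
ft_force: [-3.5, 14.1, 8.8]
finger_gap: 0.0128
```

Call:
servo_tool(
  steps="0 0 0 0.006 0 0 0;0 0 0 0.006 0 0 0;0 0 0 0.006 0 0 0;0 0 0 0.006 0 0 0;0 0 0 0.004 0 0 0;0 0 0 0.002 0 0 0;0 0 0 0.002 0 0 0",
)

```text
clock: 9.65
tool_pos: [0.5609, -0.0201, 0.1008]
ee_rot: [[-0.012, -0.0, 1.0], [-1.0, 0.003, -0.012], [-0.003, -1.0, -0.0]]
ft_force: [-3.4, 13.6, 10.0]
finger_gap: 0.0129
```

Call:
servo_tool(
  steps="0 0 0 0.002 0 0 0;0 0 0 0.002 0 0 0;0 0 0 0 0 0 0",
)

```text
clock: 9.95
tool_pos: [0.5608, -0.0226, 0.1008]
ee_rot: [[-0.011, 0.0, 1.0], [-1.0, 0.007, -0.011], [-0.007, -1.0, -0.0]]
ft_force: [-4.4, 28.4, 10.4]
finger_gap: 0.0129
```

Call:
servo_tool(
  steps="0 0 0 0.002 0 0 0;0 0 0 0 0 0 0",
)

```text
clock: 10.15
tool_pos: [0.5608, -0.0229, 0.1008]
ee_rot: [[-0.01, 0.0, 1.0], [-1.0, 0.011, -0.01], [-0.011, -1.0, -0.0]]
ft_force: [-4.1, 44.4, 10.7]
finger_gap: 0.013
```

Call:
servo_tool(
  steps="0 0 0 0.002 0 0 0;0 0 0 0 0 0 0",
)

```text
clock: 10.35
tool_pos: [0.5608, -0.0232, 0.1009]
ee_rot: [[-0.008, 0.0, 1.0], [-1.0, 0.014, -0.008], [-0.014, -1.0, 0.0]]
ft_force: [-4.1, 59.5, 13.3]
finger_gap: 0.0132
```

Call:
servo_tool(
  steps="0 0 0 -0.003 0 0 0;0 0 0 -0.002 0 0 0",
)

```text
clock: 10.55
tool_pos: [0.5608, -0.0223, 0.1008]
ee_rot: [[-0.011, -0.0, 1.0], [-1.0, 0.004, -0.011], [-0.004, -1.0, -0.0]]
ft_force: [-4.1, 7.6, 9.4]
finger_gap: 0.0129
```

```bash
python3 -c "
from tr import *
to([.561,-.0285,.101],-90.7)
c=imaging.capture('top');print(spotter.landmark_of('top','cap_top'))
cv2.imwrite('pics/t5.png',cv2.resize(c['color'][160:260,300:420],None,fx=6,fy=6,interpolation=2))
c=imaging.capture('scene')
cv2.imwrite('pics/s5.png',cv2.resize(c['color'][180:330,220:400],None,fx=4,fy=4,interpolation=2))
print(spotter.landmark_of('scene','cap_top'))
"
```

```text
t 10.55 pos [ 0.5608 -0.0223  0.1008] F [-4.1  7.6  9.4] gap 0.0129 q [-0.04  0.46 -0.22  0.89  0.    1.54]
toolx yaw -90.64
shift tool [ 0.0062 -0.0002  0.0002]
turn about y 0.0011
[{'position': [0.5568, -0.1348, 0.1713], 'p': 0.73}, {'position': [0.3069, 0.2008, 0.0363], 'p': 0.5}]
[{'position': [0.562, -0.1347, 0.1641], 'p': 0.96}, {'position': [0.3108, 0.1985, 0.0314], 'p': 0.75}]
```

View pics/t5.png

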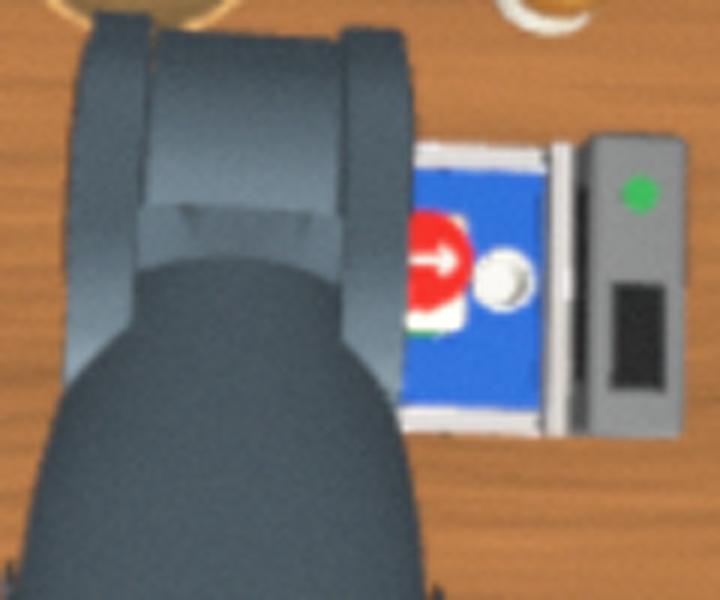

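View pics/s5.png

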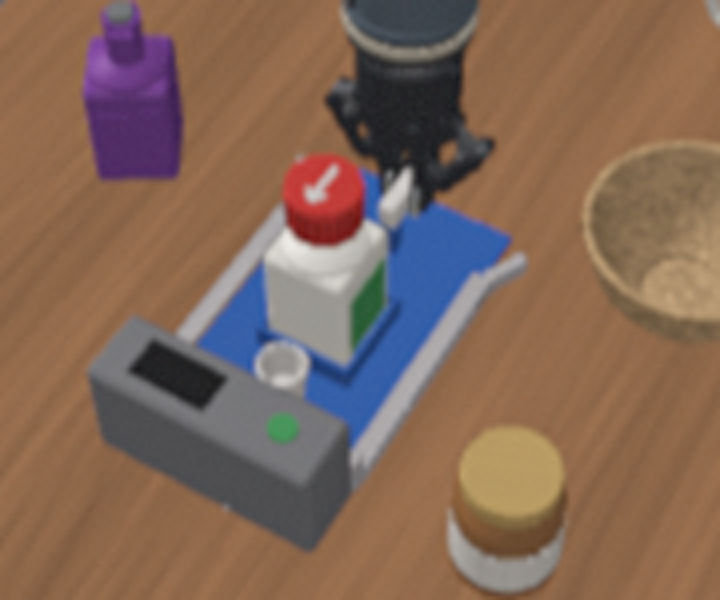

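The tray touches the end stop (crop (545,170)–(540,410)) and the contact force rose to 60 N. The cap is on and the dosing cup is standing. I release the bar and rise.

Call:
servo_tool(
  steps="0 0 0 0 0 0 1;0 0 0 0 0 0 1;0 0 0 0 0 0 1;0 0 0 0 0 0 1;0 0 0 0 0 0 1;0 0 0 0 0 0 1",
)

```text
clock: 11.35
tool_pos: [0.561, -0.0246, 0.1004]
ee_rot: [[-0.013, 0.0, 1.0], [-1.0, -0.0, -0.013], [0.0, -1.0, 0.0]]
ft_force: [-1.5, -0.2, 0.9]
finger_gap: 0.0852
```

Call:
servo_tool(
  steps="0 0 0 0 -0.015 0 1;0 0 0 0 -0.03 0 1;0 0 0 0 -0.03 0 1;0 0 0 0 -0.03 0 1;0 0 0 0 -0.03 0 1;0 0 0 0 -0.03 0 1;0 0 0 0 -0.03 0 1;0 0 0 -0.02 -0.015 0 1;0 0 0 -0.04 0 0 1;0 0 0 -0.03 0 0 1",
)

```text
clock: 12.35
tool_pos: [0.5623, 0.0668, 0.311]
ee_rot: [[-0.014, 0.001, 1.0], [-1.0, 0.0, -0.014], [-0.0, -1.0, 0.001]]
ft_force: [-0.2, -0.6, -0.3]
finger_gap: 0.0854
```

```bash
python3 -c "
from tr import *
c=imaging.capture('top');print([ (r['p'],r['position']) for r in spotter.landmark_of('top','cap_top')])
im=c['color'].astype(int)
m=((im[...,2]>150)&(im[...,1]<90)&(im[...,0]<90)); m[:,:300]=0;m[:150]=0;m[300:]=0
n,l,st,ce=cv2.connectedComponentsWithStats(m.astype(np.uint8)); 
for i in range(1,n): print(st[i],ce[i],ray(c,*ce[i],.167))
m2=np.argwhere(m); r=cv2.minEnclosingCircle(m2[:,::-1].astype(np.float32)); print(r,ray(c,*r[0],.167))
tray(c,'t6.png')
to([.561,-.1355,.25],None)
c=imaging.capture('scene');print([ (r['p'],r['position']) for r in spotter.landmark_of('scene','cap_top')])
im=c['color'].astype(int)
"
```

```text
[(0.71, [0.5573, -0.1338, 0.1667])]
[362 196  16  15 151] [369.14569536 203.09271523] [ 0.56047538 -0.13220918  0.167     ]
((369.6666564941406, 203.0), 7.923352241516113) [ 0.5608061 -0.1338474  0.167    ]
mask 331 389 186 227
hi-x dx/dy -0.0093 deg -0.53 x at mid 0.6278 -0.1804 std 0.00074
lo-x dx/dy 0.0249 deg 1.42 x at mid 0.4907 -0.1818 std 0.00102
lead deg -3.35 y -0.2237
t 12.45 pos [0.5621 0.0685 0.3104] F [-0.1 -0.8 -0.9] gap 0.0855 q [0.12 0.35 0.17 1.39 0.   1.7 ]
toolx yaw -90.58
shift tool [0.204  0.0603 0.001 ]
[(0.74, [0.3114, 0.2001, 0.0326]), (0.6, [0.5572, -0.1367, 0.1647])]
```

View pics/t6.png

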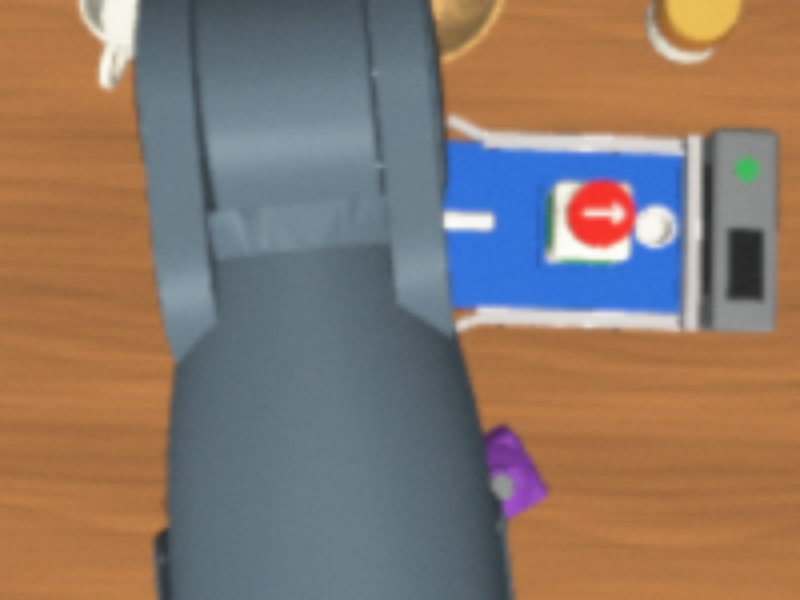

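The top view shows the tray home with its leading edge on the stop (crop x≈683). The cap is at (600,213), about world (0.560,−0.1345), and its arrow still points along the dock axis, so it is locked. The dosing cup stands at (655,227). Now I move over the cap.

Call:
servo_tool(
  steps="0 0 0 0.0254 0 0 1;0 0 0 0.0254 0 0 1;0 0 0 0.0254 0 0 1;0 0 0 0.0254 0 0 1;0 0 0 0.0254 0 0 1;0 0 0 0.0254 0 0 1;0 0 0 0.0254 0 0 1;0 0 0 0.0252 0 0 1;0 0 0 0 0 0 1;0 0 0 0 0 0 1",
)

```text
clock: 13.55
tool_pos: [0.5591, -0.1386, 0.3103]
ee_rot: [[-0.015, -0.0, 1.0], [-1.0, 0.0, -0.015], [-0.0, -1.0, -0.0]]
ft_force: [0.7, 0.6, 1.3]
finger_gap: 0.0852
```

```bash
python3 -c "
from tr import *
to([.560,-.1345,.203],-90.7)
"
```

```text
t 13.55 pos [ 0.5591 -0.1386  0.3103] F [0.7 0.6 1.3] gap 0.0852 q [-0.24  0.37  0.2   1.4   0.    1.34]
toolx yaw -90.88
shift tool [-0.0041  0.1073  0.0008]
turn about y -0.0031
```

Call:
servo_tool(
  steps="0 0 0 -0.003 0.02 0.001 1;0 0 0 0 0.02 0 1;0 0 0 0 0.02 0 1;0 0 0 0 0.02 0 1;0 0 0 0 0.015 0 1;0 0 0 0 0.012 0 1;0 0 0 0 0 0 1;0 0 0 0 0 0 1",
)

```text
clock: 14.35
tool_pos: [0.5606, -0.1343, 0.2039]
ee_rot: [[-0.013, 0.0, 1.0], [-1.0, -0.0, -0.013], [0.0, -1.0, 0.0]]
ft_force: [0.1, -0.5, 0.3]
finger_gap: 0.0852
```

```bash
python3 -c "
from tr import *
to([.560,-.1345,.203],-90.7)
c=imaging.capture('scene')
cv2.imwrite('pics/s7.png',cv2.resize(c['color'][170:290,210:370],None,fx=5,fy=5,interpolation=2))
"
```

```text
t 14.35 pos [ 0.5606 -0.1343  0.2039] F [ 0.1 -0.5  0.3] gap 0.0852 q [-0.24  0.41 -0.03  1.14 -0.    1.35]
toolx yaw -90.74
shift tool [ 0.0002  0.0009 -0.0006]
turn about y -0.0008
```

View pics/s7.png

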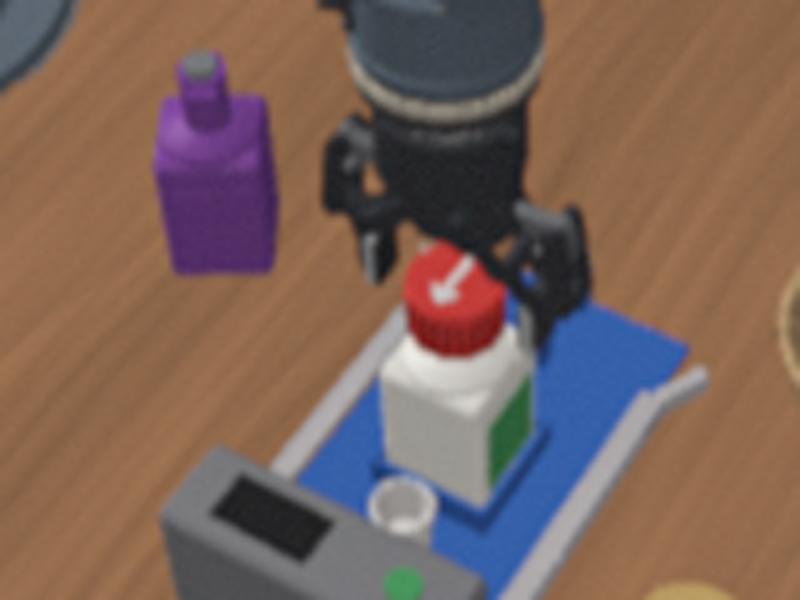

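The open jaws straddle the red cap, with finger tips at (375,275) and (540,350) around the cap at (455,300). I close.

Call:
servo_tool(
  steps="0 0 0 0 0 0 0;0 0 0 0 0 0 0;0 0 0 0 0 0 0;0 0 0 0 0 0 0;0 0 0 0 0 0 0",
  grip_force=50,
)

```text
clock: 14.9
tool_pos: [0.5606, -0.1346, 0.204]
ee_rot: [[-0.013, 0.001, 1.0], [-1.0, -0.0, -0.013], [0.0, -1.0, 0.001]]
ft_force: [-3.2, 0.1, 6.5]
finger_gap: 0.051
```

Call:
servo_tool(
  steps="0 0 0 0 0.003 0 0;0 0 0 0 0.003 0 0;0 0 0 0 0.002 0 0;0 0 0 0 0 0 0",
)

```text
clock: 15.3
tool_pos: [0.5613, -0.1347, 0.1981]
ee_rot: [[-0.013, 0.004, 1.0], [-1.0, -0.001, -0.013], [0.001, -1.0, 0.004]]
ft_force: [-8.6, 1.4, 32.0]
finger_gap: 0.0513
```

Call:
servo_tool(
  steps="0 0 0 0 0.001 0 0;0 0 0 0 0 0 0",
)

```text
clock: 15.5
tool_pos: [0.5616, -0.1347, 0.1981]
ee_rot: [[-0.013, 0.005, 1.0], [-1.0, -0.001, -0.013], [0.001, -1.0, 0.005]]
ft_force: [-11.8, 3.1, 45.4]
finger_gap: 0.0512
```

The cap is bottomed: it went down about 6 mm and the force is 45 N. I ease off slightly, centre, and take a look.

Call:
servo_tool(
  steps="0 0 0 0 -0.0015 -0.001 0;0 0 0 0 0 0 0",
)

```text
clock: 15.7
tool_pos: [0.5603, -0.1346, 0.198]
ee_rot: [[-0.013, 0.003, 1.0], [-1.0, -0.001, -0.013], [0.001, -1.0, 0.003]]
ft_force: [-5.5, 1.1, 23.6]
finger_gap: 0.0514
```

```bash
python3 -c "
from tr import *
c=imaging.capture('scene')
cv2.imwrite('pics/s8.png',cv2.resize(c['color'][170:290,210:370],None,fx=5,fy=5,interpolation=2))
to([.560,-.1345,.203],-90.7)
print(robot.observe()['wrist_torque'])
"
```

```text
t 15.75 pos [ 0.5603 -0.1346  0.198 ] F [-4.2  2.7 22.5] gap 0.051 q [-0.24  0.41 -0.04  1.12  0.    1.35]
toolx yaw -90.76
shift tool [-0.0001 -0.005  -0.0003]
turn about y -0.001
[ 0.35796754  1.03377666 -0.02245059]
```

View pics/s8.png

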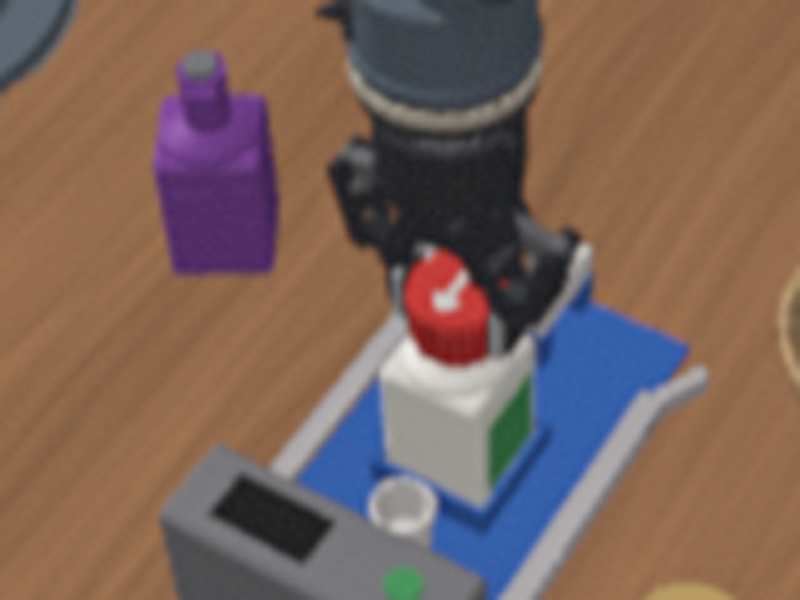

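The gripped cap now sits close to the shoulder with the arrow unchanged, so it is pressed and still locked. I twist anticlockwise 80°, in two parts.

Call:
servo_tool(
  steps="0 -0.05 0 0 0 0 0;0 -0.1 0 0 0 0 0;0 -0.1 0 0 0 0 0;0 -0.1 0 0 0 0 0;0 -0.1 0 0 0 0 0;0 -0.1 0 0 0 0 0;0 -0.1 0 0 0 0 0;0 0 0 0 0 0 0",
)

```text
clock: 16.55
tool_pos: [0.5607, -0.1345, 0.198]
ee_rot: [[0.598, 0.004, 0.802], [-0.802, -0.0, 0.598], [0.003, -1.0, 0.003]]
ft_force: [-1.8, 1.9, 19.6]
finger_gap: 0.0515
```

```bash
python3 -c "
from tr import *
c=imaging.capture('scene')
cv2.imwrite('pics/s9.png',cv2.resize(c['color'][170:290,210:370],None,fx=5,fy=5,interpolation=2))
to([.560,-.1345,.203],-10.7)
print(robot.observe()['wrist_torque'])
"
```

```text
t 16.6 pos [ 0.5607 -0.1345  0.198 ] F [-0.6  2.  20.2] gap 0.0515 q [-0.24  0.41 -0.04  1.12  0.    0.7 ]
toolx yaw -53.44
shift tool [-0.0004 -0.005  -0.0005]
turn about y -0.746
[0.34495253 0.26848159 0.04357462]
```

View pics/s9.png

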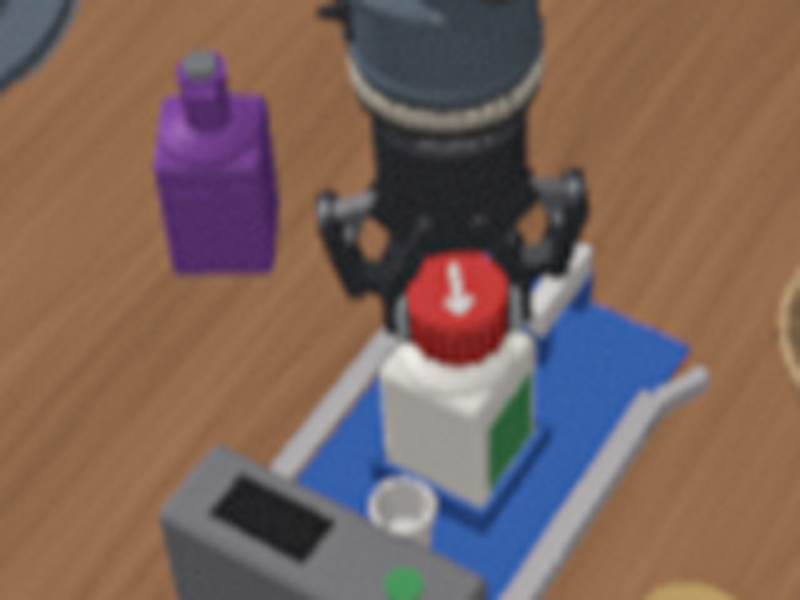

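The arrow has turned with the fingers, by about 37°, and the bottle stands still. I finish the twist.

Call:
servo_tool(
  steps="0 -0.1 0 0 0 0 0;0 -0.1 0 0 0 0 0;0 -0.1 0 0 0 0 0;0 -0.1 0 0 0 0 0;0 -0.1 0 0 0 0 0;0 -0.1 0 0 0 0 0;0 -0.1 0 0 0 0 0;0 -0.05 0 0 0 0 0;0 0 0 0 0 0 0",
)

```text
clock: 17.5
tool_pos: [0.5608, -0.1346, 0.198]
ee_rot: [[0.984, 0.004, 0.181], [-0.181, -0.001, 0.984], [0.004, -1.0, 0.0]]
ft_force: [-0.6, 1.2, 19.4]
finger_gap: 0.0512
```

```bash
python3 -c "
from tr import *
c=imaging.capture('scene')
cv2.imwrite('pics/s10.png',cv2.resize(c['color'][170:290,210:370],None,fx=5,fy=5,interpolation=2))
to([.560,-.1345,.203],-10.7)
"
```

```text
t 17.55 pos [ 0.5608 -0.1346  0.198 ] F [ 0.2  0.9 19. ] gap 0.0515 q [-0.24  0.41 -0.04  1.12  0.   -0.05]
toolx yaw -10.5
shift tool [-0.0007 -0.005  -0.    ]
turn about y 0.0034
```

View pics/s10.png

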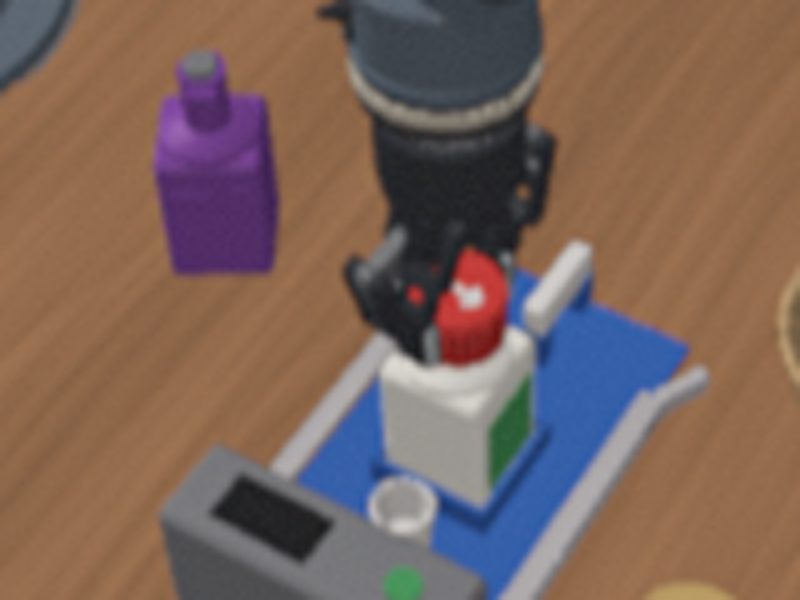

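The arrow now points about 80° anticlockwise. I lift gently first.

Call:
servo_tool(
  steps="0 0 0 0 -0.003 0 0;0 0 0 0 -0.004 0 0;0 0 0 0 -0.004 0 0;0 0 0 0 -0.004 0 0",
)

```text
clock: 17.95
tool_pos: [0.5594, -0.1345, 0.2111]
ee_rot: [[0.983, -0.0, 0.183], [-0.183, 0.0, 0.983], [-0.0, -1.0, -0.0]]
ft_force: [-0.7, -0.2, -0.4]
finger_gap: 0.0515
```

```bash
python3 -c "
from tr import *
c=imaging.capture('scene')
cv2.imwrite('pics/s11.png',cv2.resize(c['color'][170:290,210:370],None,fx=5,fy=5,interpolation=2))
to([.560,-.1345,.308],-10.7)
"
```

```text
t 18.0 pos [ 0.5596 -0.1345  0.2117] F [ 0.6 -0.4  0.8] gap 0.0515 q [-0.24  0.4  -0.01  1.16 -0.   -0.05]
toolx yaw -10.54
shift tool [ 0.0004 -0.0963  0.0001]
turn about y 0.0027
```

View pics/s11.png

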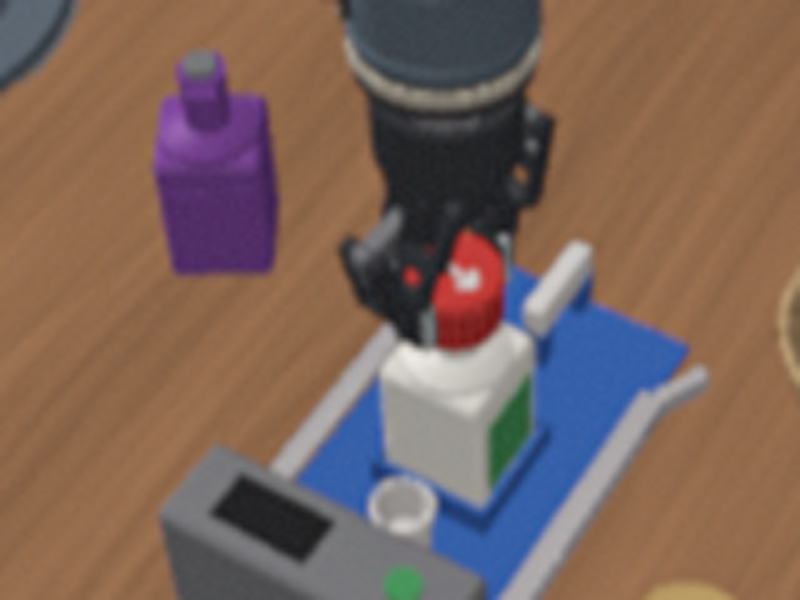

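The cap rises freely with no force and the bottle stays put. I lift on.

Call:
servo_tool(
  steps="0 0 0 0 -0.006 0 0;0 0 0 0 -0.012 0 0;0 0 0 0 -0.014 0 0;0 0 0 0 -0.014 0 0;0 0 0 0 -0.014 0 0;0 0 0 0 -0.014 0 0;0 0 0 0 -0.014 0 0;0 0 0 0 -0.006 0 0;0 0 0 0 0 0 0;0 0 0 0 0 0 0",
)

```text
clock: 19.0
tool_pos: [0.5594, -0.1345, 0.3045]
ee_rot: [[0.983, -0.0, 0.183], [-0.183, 0.0, 0.983], [-0.0, -1.0, 0.0]]
ft_force: [-0.8, 0.1, -0.8]
finger_gap: 0.0511
```

```bash
python3 -c "
from tr import *
c=imaging.capture('scene')
cv2.imwrite('pics/s12.png',cv2.resize(c['color'][150:290,210:370],None,fx=4,fy=4,interpolation=2))
to([.560,-.1345,.308],-10.7)
for n in ('cap','bottle','tray','dose_cup'): print(n,[(round(r['p'],2),np.round(r['position'],3)) for r in spotter.landmark_of('scene',n)])
c=imaging.capture('top')
cv2.imwrite('pics/t12.png',cv2.resize(c['color'][150:300,220:420],None,fx=4,fy=4))
"
```

```text
t 19.05 pos [ 0.5594 -0.1344  0.3043] F [ 0.6  0.5 -1.4] gap 0.0512 q [-0.24  0.37  0.18  1.38  0.   -0.05]
toolx yaw -10.54
shift tool [ 0.0006 -0.0037  0.    ]
turn about y 0.0027
cap [(0.67, array([ 0.561, -0.135,  0.235])), (0.59, array([ 0.559, -0.134,  0.264]))]
bottle [(0.84, array([ 0.564, -0.135,  0.004]))]
tray [(0.86, array([ 0.559, -0.11 , -0.004]))]
dose_cup [(0.57, array([ 0.558, -0.196,  0.004]))]
```

View pics/s12.png

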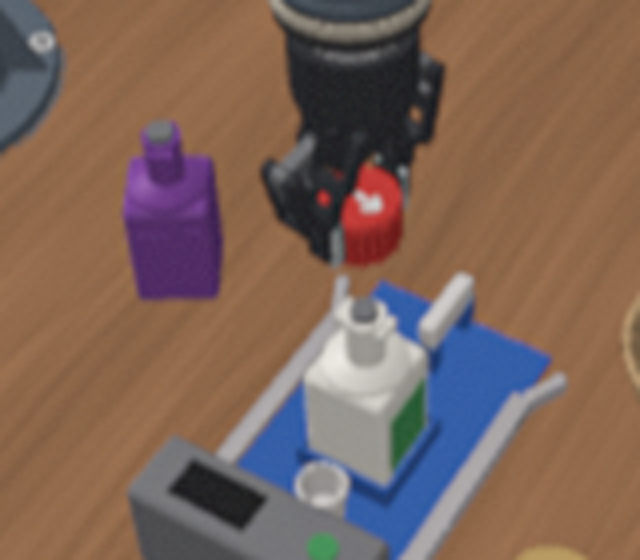

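View pics/t12.png

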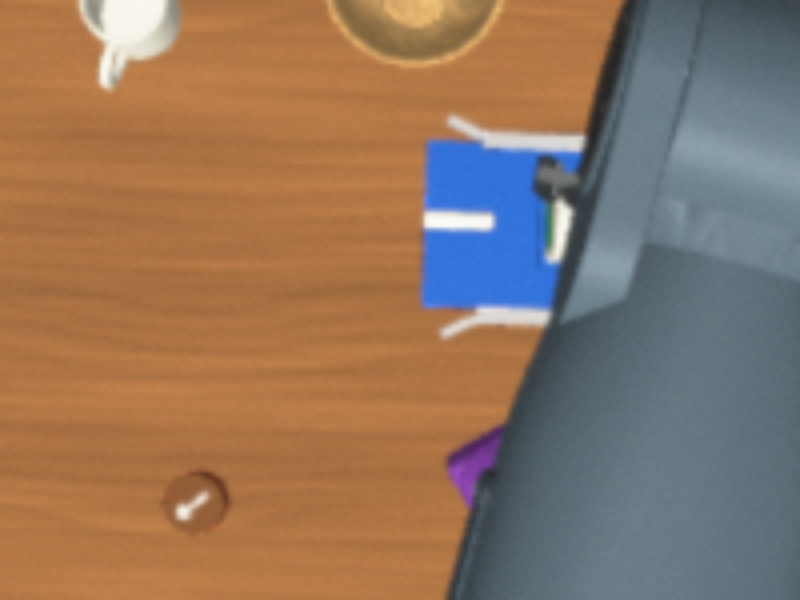

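The cap is held upright and straight above the bare neck (scene crop: cap (370,215), mouth (363,310)). Its rim is at z ≈ 0.233, about 7 cm above the mouth. The tray is home and the dosing cup stands at (322,488). I hand in.

```bash
python3 -c "
from bench import job
print(job.hand_in())"
```

```text
the job is handed in; nothing more can be done
None
```

I slid the tray into the dock by its grip bar until it hit the end stop. Then I pressed the red cap down, turned it about 80° anticlockwise and lifted it off. I handed in at about 19 s with the cap held above the bottle; no verdict was reported.

**Last checks:**
- **Cap:** it is upright in the gripper (opening 51 mm, 50 N grip). The rim is about 7 cm above the bottle mouth, and the cap is within about 5 mm of the bottle axis. The force on the wrist is about zero.
- **Tray, bottle and dosing cup:** the tray is in the dock, the bottle is in its pocket and the dosing cup is standing.
- **Other things on the table:** I touched none of them. The mug, the bowl and the brown look-alike cap look unmoved in the last pictures. I did not re-check every one by measurement.

**Readings that disagreed:**
- **Tray position:** the estimates of the home position along the dock differed by about 4 mm (bottle y −0.1345 to −0.1385). The contact with the end stop settled it: the force rose to 60 N with almost no further travel.
- **Press force:** it briefly reached about 45 N at the wrist when the cap bottomed out. I eased it to about 22 N before the twist.
- **Second cap sighting:** in the last scene picture the network also reported the cap at z 0.264, with a lower score. I went by its 0.235 reading, which agrees with the arm's position.

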